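# Call the helper and point out which spray can goes where

### The arm

A 7-joint arm with a two-finger parallel gripper is mounted at the origin on the work surface. World frame = base frame: x ahead of the robot, y to its left, z up, the work surface at z = 0. Lengths are in m, angles in rad, forces in N, time in s.
With the tool pointing down it reaches from about 0.4 to 0.85 m from the base axis. Payload 4.5 kg.
Tool frame: the origin (TCP) lies between the finger pads, 19 mm behind the fingertips; this is the grasp point; z points along the fingers, y is the line along which they close (so a half turn about z gives the same grasp; the last joint's range is limited). The gripper opens to 88 mm and grips with 3 to 60 N. Pads are 18 mm wide; open, the fingers measure 123 mm over their backs; the gripper's body (75 mm by 187 mm) begins 45 mm behind the grasp point.
Start: joints at [1.19, 0.689, -0.195, 1.565, 0.157, 0.902, -0.215], TCP at [0.252, -0.572, 0.257] pointing down, gripper open.
Joint ranges: [-3.01, 3.01], [-0.46, 2.08], [-1.47, 1.51], [0.13, 2.56], [-1, 4.14], [0.04, 2.09], [-2.66, 2.66]. Speed limits (rad/s): [2.57, 2.57, 3.14, 3.14, 3.14, 3.14, 3.14].

### API

Orientations are given as a unit quaternion [x, y, z, w].
In Python, from plant import r gives the robot as it stands.
- The arm moves only by the tool step_arm, never from a script. Its argument "motion" is a list of rows, each an object with "dp": the shift along the tool's x, y, z in mm, a list of three; "twist": the turn, a rotation vector about the tool's x, y, z in rad, a list of three; "hand": the opening, from -1 (shut) to 1 (fully open). In form: [{"dp": [dx, dy, dz], "twist": [rx, ry, rz], "hand": hand}, ...]. A call has 1 to 5 rows; each row is the pose to reach, as a shift and turn from the pose commanded when the call began, along the tool's axes at that moment; what a row does not reach only later rows make up. A row lasts 1/8 s, in which the tool goes at most 62.5 mm and 10.7 degrees, less where a joint would pass 70% of its speed; a pose out of reach is approached as far as the arm can. A call with a gripper value outside its range is refused whole. The fingers move at their own pace and stop on an object; "force" is the grip in N (left out, the last holds). Time passes only in rows, so rows that repeat a pose let the fingers close. It gives the time, the measured TCP pose, the force, the opening and the grip force at its end, in the units of the state.
- r.get_state(): the state, without advancing time (a new reading comes with each control period).
- r.snapshot(name): name is "scene" or "top"; returns a dict with "pixels" (400x640x3 uint8, red, green, blue), "depth" (400x640 float32, m along the optical axis (not along the pixel's ray), 0 where there is no reading), "fx", "fy", "cx", "cy" (pixels), "D" ([k1, k2, p1, p2, k3] as OpenCV has them; the pictures are not rectified), "xyz" and "orientation" of the camera in the world. Camera axes: x right, y down, z forward; pixel columns grow to the right and rows downward; lengths in m; the calibration is good to about 2 mm. A picture is of the moment at which its call begins.
- r.finish_job(): hands the job in; it is judged then, once.
Trained networks look in the newest picture that a camera, given by its name, has taken for a name from the list of things; names that differ only in an ending like _2 or _b are one class to them, and where a whole thing is asked for, a point or a joint stands for the part that bears it (a point fixed in the world has none). Each returns a list of dicts, best first, with "score" (0 to 1); they miss things now and then, are a little off and sometimes report something else, mostly with a low value. They report only what shows in the picture. A call takes as long as a camera call.
- r.search_frame(camera, thing): "at" ([x, y, z] in m, in the coordinates of the camera as it stood for that picture, good to about 4 mm: the middle of the surface that is visible of it).
The state is a dict: "clock": time; "q": joint angles; "qd": joint speeds; "joint_torque": joint torques, N m; "tool_pos": TCP position; "eef_rot": TCP orientation; "contact_force": force on the tool from outside, world axes, zero at the start; "moment": the same for the moment, N m; "opening": opening from 0.0 (shut) to 1.0 (fully open); "finger_force": force on a finger pad.
Only numpy, scipy, OpenCV 4.12 (cv2) and the standard library are available. Lean on these libraries where they do the work, as an engineer would, in place of code of your own. Each camera call takes 0.05 s, during which the arm holds its last target. There are 200 camera calls.

### The job

Press the call button on the bench to call your helper over, then show where a spray can belongs: point straight down at the shortest of the three spray cans standing loose on the bench, fingertips a few centimetres above its cap, and stay there for two seconds, then point in the same way at the middle of the mouth of the empty holder on the rack and finish there, still pointing after two seconds. Only point: do not touch or lift any can or touch the rack and its holders, pass the other cans to the side or at least 10 cm above so that they are not pointed at, and leave everything else on the bench where it is.

Things in the scene. Friction and masses are not known exactly. Their poses are not given: they have to be found in the camera images.
- call (a joint): travel of the call button's plunger, m: 0 at rest, 0.006 fully down; it springs back by itself, and takes about 5 N to push fully down. It has rung once it is pushed 0.0045 or more.
- call_top (a point): centre of the top face of the call button at rest: a white round plunger 44 mm in diameter standing 22 mm above the bench on a grey housing 60 mm across and 12 mm high, fixed to the bench on the robot's right; pressed straight down. The point moves with the plunger.
- can_short: plain aluminium spray can with a narrower grey cap, 60 mm in diameter, 100 mm tall with its cap: the shortest of the three standing loose on the bench, nearer the robot than the rack. Origin: centre of its underside, z up.
- can_short_top (a point): centre of the top of the short can's cap, 100 mm above its underside; z up
- can_medium: plain aluminium spray can with a narrower grey cap, 60 mm in diameter, 145 mm tall, loose on the bench. Origin: centre of its underside.
- can_tall: plain aluminium spray can with a narrower grey cap, 60 mm in diameter, 190 mm tall, loose on the bench. Origin: centre of its underside.
- rack: wooden rack board 120 x 370 x 12 mm, fixed on the bench beyond the loose cans, its long side about along y; carries three equal holders 120 mm apart. Origin: centre of its underside.
- holder_empty: the holder without a can: upright open steel cup, 82 mm outside, 76 mm inside, 70 mm tall, fixed on the rack. Which of the three places it has varies. Origin: centre of its underside, 12 mm above the bench.
- holder_empty_mouth (a point): centre of the empty holder's mouth, level with its rim, 82 mm above the bench; z up
- holder_a: a holder like the empty one, with a spray can in it. Origin: centre of its underside.
- holder_b: the other holder with a spray can in it. Origin: centre of its underside.
- stored_a: plain aluminium spray can with a narrower grey cap, 60 mm in diameter, 145 mm tall, standing in holder_a, top 161 mm above the bench. Origin: centre of its underside.
- stored_b: the same kind of can, standing in holder_b. Origin: centre of its underside.
- tape: roll of tape lying flat, 100 mm in diameter, 48 mm high; a bystander. Origin: centre of its underside.
- mug: white mug, 80 mm in diameter, 95 mm high; a bystander. Origin: centre of its underside.
- dish: dark steel dish, 110 mm in diameter, 40 mm high; a bystander. Origin: centre of its underside.
- offcut: wooden offcut 90 x 140 x 35 mm; a bystander. Origin: centre of its underside.
- screwdriver: screwdriver lying on the bench; a bystander. Origin: on its underside, x along it towards the tip.

How it is judged:
By the outcome, as a careful person would: the job done as asked, in the order asked, and still so for the second after the job is handed in, with the robot touching nothing.
It also fails if it takes over 51 s, if anything falls off the work surface, if the arm or the gripper's body presses on something with over 40 N, if the wrist force passes 120 N, or if a joint passes its speed limit or range.

## Working session

There is one attempt and no reset: what is moved stays moved. The work goes in short steps, Python scripts to look and compute and a tool call to move; the robot and the scene stay as the last step left them, time stands still between calls to the robot, and variables do not carry over. Pictures are saved under pics/ and viewed, at most 10 in all, crops included, and the job is handed in when it is done.

Besides the shell and the picture viewer there is one more tool, called after "Emit:" as name(argument=value, ...), one argument or row to a line, values as JSON. step_arm: Moves the arm, as the interface text tells. Its arguments: {"type":"object","properties":{"motion":{"type":"array"},"force":{"type":"number"}},"required":["motion"]}

```bash
mkdir -p pics; cat > h.py <<'E'
import numpy as np,cv2
from scipy.spatial.transform import Rotation as R
from plant import r
def w(s,p): return R.from_quat(s["orientation"]).apply(p)+np.array(s["xyz"])
def cloud(s):
    d=s["depth"];v,u=np.nonzero(d>0);K=np.array([[s["fx"],0,s["cx"]],[0,s["fy"],s["cy"]],[0,0,1.]])
    n=cv2.undistortPoints(np.stack([u,v],1).astype(np.float64)[:,None],K,np.array(s["D"]))[:,0]
    z=d[v,u]; return u,v,w(s,np.c_[n*z[:,None],z])
E
python3 - <<'E'
from h import *
st=r.get_state();print(st["clock"],st["tool_pos"],st["eef_rot"],st["opening"])
for c in ["scene","top"]:
    s=r.snapshot(c);cv2.imwrite(f"pics/{c}.png",s["pixels"][:,:,::-1]);np.save(f"{c}.npy",s,allow_pickle=True)
    print(c,s["xyz"],s["fx"])
    for t in ["call_top","can_short","can_medium","can_tall","holder_empty","holder_a","stored_a","mug","tape","dish","offcut","screwdriver"]:
        print(t,[(np.round(w(s,o["at"]),3).tolist(),round(o["score"],2)) for o in r.search_frame(c,t)][:4])
E
```

```text
0.0 [ 0.25158844 -0.57148602  0.25660428] [ 9.78560790e-01  2.05956196e-01 -2.59342080e-04 -8.70936715e-04] 1.0029721841578383
scene [ 1.24761018 -0.05131359  1.09240214] 434.82647854848665
call_top [([0.51, -0.47, 0.061], 0.63), ([0.542, -0.265, 0.023], 0.45), ([0.669, -0.071, 0.062], 0.34)]
can_short [([0.451, -0.141, 0.066], 0.92), ([0.431, 0.357, 0.019], 0.23)]
can_medium [([0.461, 0.162, 0.095], 0.6)]
can_tall [([0.453, 0.025, 0.125], 0.56)]
holder_empty [([0.633, 0.046, 0.041], 0.63)]
holder_a [([0.667, -0.073, 0.063], 0.74), ([0.679, 0.153, 0.051], 0.61), ([0.448, -0.142, 0.07], 0.16)]
stored_a [([0.655, -0.072, 0.128], 0.86), ([0.666, 0.159, 0.129], 0.58)]
mug [([0.513, -0.469, 0.061], 0.82)]
tape [([0.42, -0.25, 0.04], 0.63)]
dish [([0.452, 0.022, 0.123], 0.71), ([0.435, 0.356, 0.017], 0.57)]
offcut [([0.583, 0.429, 0.034], 0.71)]
screwdriver [([0.728, -0.228, 0.021], 0.66)]
top [3.25121200e-01 1.67773377e-04 1.47927004e+00] 408.52839861806
call_top [([0.533, -0.262, 0.024], 0.6), ([0.646, 0.053, 0.013], 0.46)]
can_short [([0.426, -0.136, 0.101], 0.52)]
can_medium [([0.433, 0.164, 0.149], 0.64), ([0.501, -0.475, 0.043], 0.35)]
can_tall [([0.422, 0.02, 0.188], 0.6)]
holder_empty [([0.643, 0.049, 0.016], 0.88)]
holder_a [([0.614, -0.065, 0.063], 0.73), ([0.625, 0.158, 0.061], 0.65), ([0.648, 0.05, 0.02], 0.22)]
stored_a [([0.636, 0.168, 0.14], 0.74), ([0.559, 0.437, 0.032], 0.73), ([0.619, -0.068, 0.145], 0.69), ([0.723, -0.225, 0.023], 0.63)]
mug [([0.504, -0.474, 0.044], 0.87), ([0.449, 0.359, 0.017], 0.59), ([0.428, -0.134, 0.097], 0.58)]
tape [([0.41, -0.245, 0.05], 0.65)]
dish [([0.448, 0.356, 0.018], 0.85), ([0.721, -0.226, 0.023], 0.32)]
offcut [([0.558, 0.437, 0.034], 0.59)]
screwdriver [([0.721, -0.225, 0.02], 0.79), ([0.538, -0.26, 0.022], 0.44)]
```

View pics/top.png

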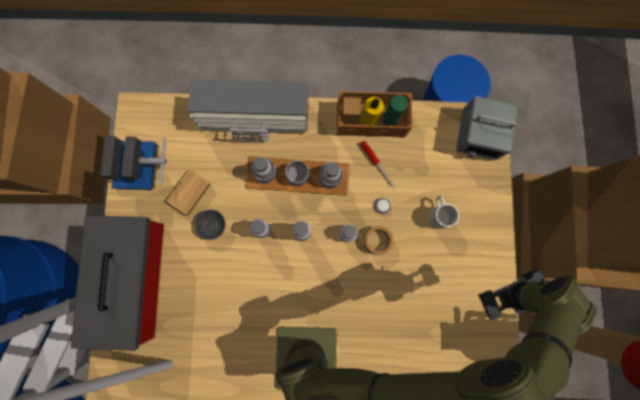

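View pics/scene.png

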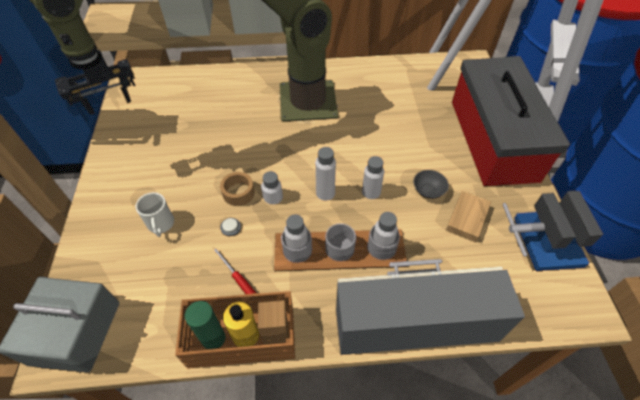

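```bash
python3 - <<'E'
from h import *
for c in ["top","scene"]:
    s=np.load(c+".npy",allow_pickle=True).item();u,v,P=cloud(s)
    def f(n,x,y,rad,z0,z1):
        m=(np.hypot(P[:,0]-x,P[:,1]-y)<rad)&(P[:,2]>z0)&(P[:,2]<z1)
        Q=P[m]
        if len(Q)<4: print(c,n,len(Q));return
        (cx,cy),rr=cv2.minEnclosingCircle(Q[:,:2].astype(np.float32))
        print(c,n,len(Q),"med",np.median(Q,0).round(4),"circ",round(cx,4),round(cy,4),round(rr,4))
    f("short",.426,-.136,.05,.093,.11)
    f("med",.433,.164,.05,.138,.155)
    f("tall",.422,.02,.05,.183,.2)
    f("call",.535,-.262,.05,.018,.03)
    f("rim",.643,.05,.055,.074,.09)
    f("sa",.619,-.068,.05,.153,.17)
    f("sb",.636,.168,.05,.153,.17)
E
```

```text
top short 144 med [ 0.4296 -0.1367  0.1004] circ 0.4307 -0.1369 0.0228
top med 157 med [0.4367 0.1706 0.1453] circ 0.4368 0.1701 0.0229
top tall 164 med [0.4292 0.0269 0.1909] circ 0.4293 0.0269 0.0226
top call 106 med [ 0.5354 -0.2629  0.0223] circ 0.5335 -0.2593 0.0271
top rim 84 med [0.6458 0.0509 0.0817] circ 0.6385 0.0496 0.0415
top sa 150 med [ 0.6319 -0.0714  0.1619] circ 0.633 -0.0704 0.0233
top sb 155 med [0.6437 0.168  0.1613] circ 0.6436 0.1687 0.0236
scene short 168 med [ 0.4352 -0.1403  0.1003] circ 0.4325 -0.1401 0.0248
scene med 168 med [0.44   0.1671 0.1447] circ 0.4394 0.1671 0.0253
scene tall 181 med [0.4333 0.023  0.19  ] circ 0.4319 0.0243 0.0251
scene call 142 med [ 0.5413 -0.2653  0.0212] circ 0.54 -0.2653 0.0228
scene rim 168 med [0.6367 0.0456 0.0806] circ 0.6405 0.0459 0.0431
scene sa 234 med [ 0.6372 -0.073   0.1611] circ 0.6343 -0.0734 0.0238
scene sb 239 med [0.6495 0.1656 0.1606] circ 0.6468 0.1651 0.024
```

The top view shows the call button at (383,205), the short can at (348,233) next to the tape roll, the tall can at (302,231) and the medium can at (260,228). The empty holder is the middle one at (296,172). The scene view agrees, and every measured height matches the given sizes. The midpoint of the two stored cans, (0.639, 0.048), also matches the measured rim centre.

Emit:
step_arm(
  motion=[
    {"dp": [30,-13,0],"twist": [0,0,-0.1],"hand": -1},
    {"dp": [70,-30,0],"twist": [0,0,-0.22],"hand": -1},
    {"dp": [115,-50,0],"twist": [0,0,-0.35],"hand": -1},
    {"dp": [160,-70,0],"twist": [0,0,-0.48],"hand": -1},
    {"dp": [200,-87,0],"twist": [0,0,-0.6],"hand": -1},
  ],
)

```text
clock: 1.92
tool_pos: [0.4012, -0.4103, 0.2577]
eef_rot: [0.873, 0.488, 0.0, 0.0]
contact_force: [0.1, -1.0, -0.4]
opening: 0.456
finger_force: 0.0
```

```bash
cat > go.py <<'E'
import sys
from h import *
T=np.array(eval(sys.argv[1]));s=r.get_state();q=R.from_quat(s["eef_rot"]);M=q.as_matrix()
print("t",round(s["clock"],2),"pos",s["tool_pos"].round(4),"F",np.round(s["contact_force"],1),"open",round(s["opening"],3),"q",np.round(s["q"],2))
G=np.array([[0,1,0],[1,0,0],[0,0,-1.]]).T  # tool y along +x, z down, x along +y
print("dp",(M.T@(T-s["tool_pos"])*1000).round(1),"twist",R.from_matrix(M.T@G).as_rotvec().round(3))
E
python3 go.py "[.537,-.263,.2]"
```

```text
t 1.93 pos [ 0.4012 -0.4103  0.2577] F [ 0.1 -1.  -0.4] open 0.456 q [ 0.92  0.63 -0.35  1.72  0.28  0.84 -0.1 ]
dp [196.6  38.5  57.7] twist [ 0.001 -0.    -0.551]
```

Emit:
step_arm(
  motion=[
    {"dp": [40,8,12],"twist": [0,0,-0.11],"hand": -1},
    {"dp": [80,16,24],"twist": [0,0,-0.22],"hand": -1},
    {"dp": [120,24,36],"twist": [0,0,-0.33],"hand": -1},
    {"dp": [160,31,48],"twist": [0,0,-0.44],"hand": -1},
    {"dp": [196.5,38.5,58],"twist": [0,0,-0.55],"hand": -1},
  ],
)

```text
clock: 2.55
tool_pos: [0.5372, -0.264, 0.1991]
eef_rot: [0.708, 0.706, 0.0, 0.0]
contact_force: [-0.2, 0.2, -0.4]
opening: 0.005
finger_force: 0.0
```

Emit:
step_arm(
  motion=[
    {"dp": [0,0,0],"twist": [0,0,0],"hand": -1},
    {"dp": [0,0,0],"twist": [0,0,0],"hand": -1},
  ],
)

```text
clock: 2.8
tool_pos: [0.5357, -0.2662, 0.1994]
eef_rot: [0.71, 0.704, -0.001, 0.0]
contact_force: [0.1, -0.3, 0.2]
opening: 0.007
finger_force: 0.0
```

```bash
python3 go.py "[.537,-.263,.06]"
```

```text
t 2.8 pos [ 0.5357 -0.2662  0.1994] F [ 0.1 -0.3  0.2] open 0.007 q [ 0.64  0.75 -0.45  1.7   0.43  0.79 -0.02]
dp [  3.3   1.4 139.4] twist [-0.001  0.001 -0.008]
```

Emit:
step_arm(
  motion=[
    {"dp": [2,1,35],"twist": [0,0,0],"hand": -1},
    {"dp": [3,1,75],"twist": [0,0,0],"hand": -1},
    {"dp": [3,1,110],"twist": [0,0,0],"hand": -1},
    {"dp": [3,1,139],"twist": [0,0,0],"hand": -1},
    {"dp": [3,1,139],"twist": [0,0,0],"hand": -1},
  ],
)

```text
clock: 3.42
tool_pos: [0.535, -0.2636, 0.059]
eef_rot: [0.71, 0.704, -0.002, -0.001]
contact_force: [-1.0, -0.1, 1.5]
opening: 0.005
finger_force: 0.0
```

Emit:
step_arm(
  motion=[
    {"dp": [0,0,8],"twist": [0,0,0],"hand": -1},
    {"dp": [0,0,14],"twist": [0,0,0],"hand": -1},
    {"dp": [0,0,18],"twist": [0,0,0],"hand": -1},
    {"dp": [0,0,21],"twist": [0,0,0],"hand": -1},
    {"dp": [0,0,22],"twist": [0,0,0],"hand": -1},
  ],
)

```text
clock: 4.05
tool_pos: [0.5375, -0.2623, 0.0387]
eef_rot: [0.709, 0.705, -0.0, 0.0]
contact_force: [-0.3, -0.8, 2.6]
opening: 0.007
finger_force: 1.4
```

Emit:
step_arm(
  motion=[
    {"dp": [0,0,1.5],"twist": [0,0,0],"hand": -1},
    {"dp": [0,0,3],"twist": [0,0,0],"hand": -1},
    {"dp": [0,0,4],"twist": [0,0,0],"hand": -1},
    {"dp": [0,0,4],"twist": [0,0,0],"hand": -1},
  ],
)

```text
clock: 4.55
tool_pos: [0.5375, -0.2623, 0.0351]
eef_rot: [0.709, 0.705, -0.0, 0.0]
contact_force: [-1.9, 0.9, 8.1]
opening: 0.008
finger_force: 4.4
```

Emit:
step_arm(
  motion=[
    {"dp": [0,0,1],"twist": [0,0,0],"hand": -1},
    {"dp": [0,0,1.5],"twist": [0,0,0],"hand": -1},
    {"dp": [0,0,1.5],"twist": [0,0,0],"hand": -1},
  ],
)

```text
clock: 4.92
tool_pos: [0.5375, -0.2624, 0.035]
eef_rot: [0.709, 0.705, -0.0, 0.001]
contact_force: [-4.8, 1.3, 19.5]
opening: 0.002
finger_force: 9.7
```

```bash
python3 go.py "[.537,-.263,.22]"
```

```text
t 4.92 pos [ 0.5375 -0.2624  0.035 ] F [-4.8  1.3 19.5] open 0.002 q [ 0.54  0.99 -0.3   1.77  0.58  0.47 -0.15]
dp [  -0.9   -0.4 -185. ] twist [ 0.001  0.001 -0.006]
```

The force climbed to 19.5 N while the position stayed put, so the plunger is at its stop and the button has rung. Next I'll rise.

Emit:
step_arm(
  motion=[
    {"dp": [0,0,-15],"twist": [0,0,0],"hand": -1},
    {"dp": [0,0,-55],"twist": [0,0,0],"hand": -1},
    {"dp": [0,0,-105],"twist": [0,0,0],"hand": -1},
    {"dp": [0,0,-155],"twist": [0,0,0],"hand": -1},
    {"dp": [0,0,-190],"twist": [0,0,0],"hand": -1},
  ],
)

```text
clock: 5.55
tool_pos: [0.5377, -0.2621, 0.2251]
eef_rot: [0.709, 0.705, 0.001, 0.001]
contact_force: [-0.9, 0.6, -0.2]
opening: 0.009
finger_force: 0.0
```

```bash
python3 go.py "[.431,-.138,.22]"
```

```text
t 5.55 pos [ 0.5377 -0.2621  0.2251] F [-0.9  0.6 -0.2] open 0.009 q [ 0.64  0.72 -0.47  1.68  0.41  0.84 -0.01]
dp [ 123.5 -107.4    4.9] twist [ 0.002  0.    -0.006]
```

Emit:
step_arm(
  motion=[
    {"dp": [25,-22,0],"twist": [0,0,0],"hand": -1},
    {"dp": [55,-48,0],"twist": [0,0,0],"hand": -1},
    {"dp": [90,-78,0],"twist": [0,0,0],"hand": -1},
    {"dp": [123.5,-107.5,5],"twist": [0,0,-0.006],"hand": -1},
    {"dp": [123.5,-107.5,5],"twist": [0,0,-0.006],"hand": -1},
  ],
)

```text
clock: 6.18
tool_pos: [0.4277, -0.1356, 0.2178]
eef_rot: [0.705, 0.709, -0.001, -0.002]
contact_force: [0.0, -0.1, -0.1]
opening: 0.007
finger_force: 0.0
```

```bash
python3 - <<'E'
from h import *
s=r.snapshot("scene");cv2.imwrite("pics/scene2.png",s["pixels"][:,:,::-1])
print([(np.round(w(s,o["at"]),3).tolist(),round(o["score"],2)) for o in r.search_frame("scene","can_short")][:2])
u,v,P=cloud(s);m=(np.hypot(P[:,0]-.431,P[:,1]+.138)<.05)&(abs(P[:,2]-.1)<.008);print(m.sum(),np.median(P[m],0))
E
python3 go.py "[.431,-.138,.157]"
```

```text
[([0.448, -0.139, 0.065], 0.93)]
169 [ 0.43444383 -0.14026338  0.10005337]
t 6.28 pos [ 0.4309 -0.1381  0.2181] F [ 1.  -0.7 -0.4] open 0.004 q [ 0.5   0.56 -0.44  2.1   0.44  0.56 -0.27]
dp [ 0.1  0.  61.1] twist [0.001 0.    0.001]
```

View pics/scene2.png

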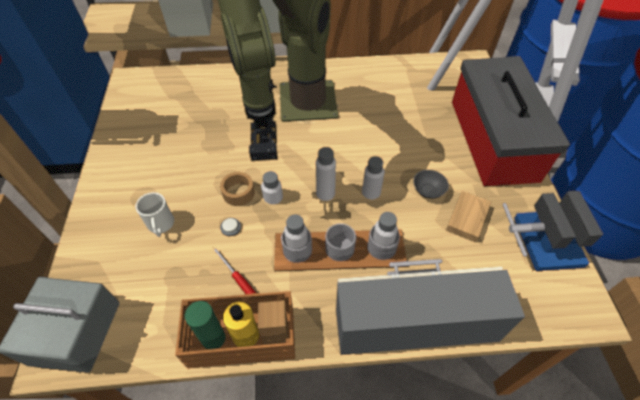

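The picture shows the gripper at (263,140), directly above the short can at (271,185). Everything else is where it was, so I'll descend and hold.

Emit:
step_arm(
  motion=[
    {"dp": [0,0,15],"twist": [0,0,0],"hand": -1},
    {"dp": [0,0,33],"twist": [0,0,0],"hand": -1},
    {"dp": [0,0,50],"twist": [0,0,0],"hand": -1},
    {"dp": [0,0,62],"twist": [0,0,0],"hand": -1},
    {"dp": [0,0,62],"twist": [0,0,0],"hand": -1},
  ],
)

```text
clock: 6.9
tool_pos: [0.4307, -0.1385, 0.1552]
eef_rot: [0.707, 0.707, -0.0, -0.0]
contact_force: [0.7, 0.2, 0.3]
opening: -0.0
finger_force: 0.0
```

Emit:
step_arm(
  motion=[
    {"dp": [0,0,0],"twist": [0,0,0],"hand": -1},
    {"dp": [0,0,0],"twist": [0,0,0],"hand": -1},
    {"dp": [0,0,0],"twist": [0,0,0],"hand": -1},
    {"dp": [0,0,0],"twist": [0,0,0],"hand": -1},
    {"dp": [0,0,0],"twist": [0,0,0],"hand": -1},
  ],
)

```text
clock: 7.52
tool_pos: [0.4306, -0.1381, 0.156]
eef_rot: [0.707, 0.707, 0.0, 0.0]
contact_force: [-0.5, 0.2, 0.5]
opening: 0.006
finger_force: 0.0
```

Emit:
step_arm(
  motion=[
    {"dp": [0,0,0],"twist": [0,0,0],"hand": -1},
    {"dp": [0,0,0],"twist": [0,0,0],"hand": -1},
    {"dp": [0,0,0],"twist": [0,0,0],"hand": -1},
    {"dp": [0,0,0],"twist": [0,0,0],"hand": -1},
    {"dp": [0,0,0],"twist": [0,0,0],"hand": -1},
  ],
)

```text
clock: 8.15
tool_pos: [0.4305, -0.1381, 0.1559]
eef_rot: [0.707, 0.707, -0.0, 0.0]
contact_force: [0.3, 0.2, -0.1]
opening: 0.003
finger_force: 0.0
```

Emit:
step_arm(
  motion=[
    {"dp": [0,0,0],"twist": [0,0,0],"hand": -1},
    {"dp": [0,0,0],"twist": [0,0,0],"hand": -1},
    {"dp": [0,0,0],"twist": [0,0,0],"hand": -1},
    {"dp": [0,0,0],"twist": [0,0,0],"hand": -1},
    {"dp": [0,0,0],"twist": [0,0,0],"hand": -1},
  ],
)

```text
clock: 8.78
tool_pos: [0.4305, -0.1381, 0.1559]
eef_rot: [0.707, 0.707, -0.0, 0.0]
contact_force: [-0.4, -0.3, -0.2]
opening: 0.007
finger_force: 0.0
```

Emit:
step_arm(
  motion=[
    {"dp": [0,0,0],"twist": [0,0,0],"hand": -1},
    {"dp": [0,0,0],"twist": [0,0,0],"hand": -1},
    {"dp": [0,0,0],"twist": [0,0,0],"hand": -1},
    {"dp": [0,0,0],"twist": [0,0,0],"hand": -1},
    {"dp": [0,0,0],"twist": [0,0,0],"hand": -1},
  ],
)

```text
clock: 9.4
tool_pos: [0.4306, -0.1381, 0.1559]
eef_rot: [0.707, 0.707, -0.0, 0.0]
contact_force: [-0.7, -0.1, -0.2]
opening: 0.004
finger_force: 0.0
```

Emit:
step_arm(
  motion=[
    {"dp": [0,0,0],"twist": [0,0,0],"hand": -1},
    {"dp": [0,0,0],"twist": [0,0,0],"hand": -1},
    {"dp": [0,0,0],"twist": [0,0,0],"hand": -1},
  ],
)

```text
clock: 9.78
tool_pos: [0.4306, -0.1381, 0.1559]
eef_rot: [0.707, 0.707, 0.0, 0.0]
contact_force: [0.0, -0.7, 0.4]
opening: 0.002
finger_force: 0.0
```

```bash
python3 go.py "[.431,-.138,.34]"
```

```text
t 9.78 pos [ 0.4306 -0.1381  0.1559] F [ 0.  -0.7  0.4] open 0.002 q [ 0.41  0.67 -0.32  2.16  0.56  0.39 -0.37]
dp [   0.     0.4 -184.1] twist [0. 0. 0.]
```

Emit:
step_arm(
  motion=[
    {"dp": [0,0,-25],"twist": [0,0,0],"hand": -1},
    {"dp": [0,0,-65],"twist": [0,0,0],"hand": -1},
    {"dp": [0,0,-110],"twist": [0,0,0],"hand": -1},
    {"dp": [0,0,-155],"twist": [0,0,0],"hand": -1},
    {"dp": [0,0,-185],"twist": [0,0,0],"hand": -1},
  ],
)

```text
clock: 10.4
tool_pos: [0.4308, -0.138, 0.343]
eef_rot: [0.707, 0.707, 0.0, 0.001]
contact_force: [0.2, -0.3, -0.5]
opening: 0.009
finger_force: 0.0
```

Emit:
step_arm(
  motion=[
    {"dp": [15,17,0],"twist": [0,0,0],"hand": -1},
    {"dp": [40,45,0],"twist": [0,0,0],"hand": -1},
    {"dp": [70,78,0],"twist": [0,0,0],"hand": -1},
    {"dp": [100,112,0],"twist": [0,0,0],"hand": -1},
    {"dp": [130,145,0],"twist": [0,0,0],"hand": -1},
  ],
)

```text
clock: 11.02
tool_pos: [0.5763, -0.0073, 0.3407]
eef_rot: [0.707, 0.707, -0.0, 0.0]
contact_force: [0.0, -1.0, 0.3]
opening: 0.004
finger_force: 0.0
```

Emit:
step_arm(
  motion=[
    {"dp": [28,31,0],"twist": [0,0,0],"hand": -1},
    {"dp": [56,63,0],"twist": [0,0,0],"hand": -1},
    {"dp": [56,63,0],"twist": [0,0,0],"hand": -1},
    {"dp": [56,63,0],"twist": [0,0,0],"hand": -1},
  ],
)

```text
clock: 11.52
tool_pos: [0.6379, 0.0472, 0.3404]
eef_rot: [0.707, 0.707, -0.001, -0.0]
contact_force: [-0.6, -0.8, -0.6]
opening: 0.003
finger_force: 0.0
```

```bash
python3 go.py "[.639,.048,.14]"; python3 - <<'E'
from h import *
s=r.snapshot("scene");cv2.imwrite("pics/scene3.png",s["pixels"][:,:,::-1])
u,v,P=cloud(np.load("top.npy",allow_pickle=True).item())
m=(P[:,2]>.13)&(P[:,0]>.68)&(P[:,0]<.9)&(abs(P[:,1]-.05)<.09);print("beyond minx",P[m].min(0) if m.any() else None,P[m].max(0) if m.any() else 0)
E
```

```text
t 11.53 pos [0.6379 0.0472 0.3404] F [-0.6 -0.8 -0.6] open 0.003 q [ 0.13  0.67 -0.53  1.39  0.35  1.18 -0.44]
dp [  1.1   1.4 200.4] twist [-0.001  0.001 -0.   ]
beyond minx [0.79718611 0.01929913 0.13005184] [0.89990517 0.13999649 0.18080341]
```

View pics/scene3.png

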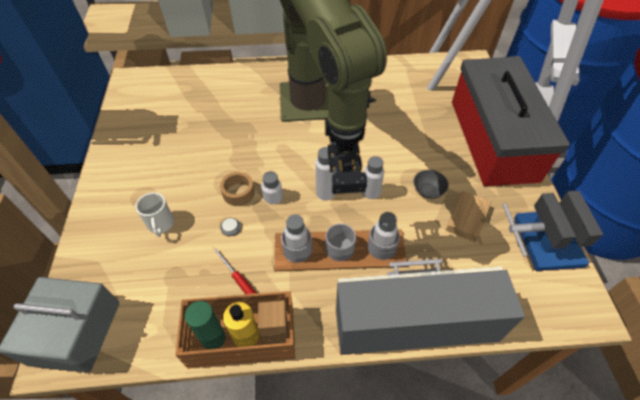

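The gripper at (347,183) is high above the empty holder at (341,240), and all the cans are undisturbed. The cabinet starts at x ≈ 0.80, so it's clear of the gripper body. I'll descend straight down.

Emit:
step_arm(
  motion=[
    {"dp": [1,1,20],"twist": [0,0,0],"hand": -1},
    {"dp": [1,1,60],"twist": [0,0,0],"hand": -1},
    {"dp": [1,1,100],"twist": [0,0,0],"hand": -1},
    {"dp": [1,1,140],"twist": [0,0,0],"hand": -1},
    {"dp": [1,1,165],"twist": [0,0,0],"hand": -1},
  ],
)

```text
clock: 12.2
tool_pos: [0.6381, 0.0467, 0.1743]
eef_rot: [0.708, 0.707, -0.002, -0.0]
contact_force: [-0.6, -0.8, 0.2]
opening: 0.004
finger_force: 0.0
```

Emit:
step_arm(
  motion=[
    {"dp": [0,0,15],"twist": [0,0,0],"hand": -1},
    {"dp": [0,0,28],"twist": [0,0,0],"hand": -1},
    {"dp": [0,0,37],"twist": [0,0,0],"hand": -1},
    {"dp": [0,0,37],"twist": [0,0,0],"hand": -1},
    {"dp": [0,0,37],"twist": [0,0,0],"hand": -1},
  ],
)

```text
clock: 12.82
tool_pos: [0.64, 0.0491, 0.1396]
eef_rot: [0.707, 0.707, 0.001, 0.0]
contact_force: [-0.5, 0.3, 0.5]
opening: 0.005
finger_force: 0.0
```

```bash
python3 go.py "[.639,.048,.14]"; python3 - <<'E'
from h import *
s=r.snapshot("scene");cv2.imwrite("pics/scene4.png",s["pixels"][:,:,::-1])
E
```

```text
t 12.82 pos [0.64   0.0491 0.1396] F [-0.5  0.3  0.5] open 0.005 q [ 0.08  0.88 -0.44  1.6   0.49  0.77 -0.57]
dp [-1.1 -1.  -0.4] twist [ 0.001 -0.     0.   ]
```

View pics/scene4.png

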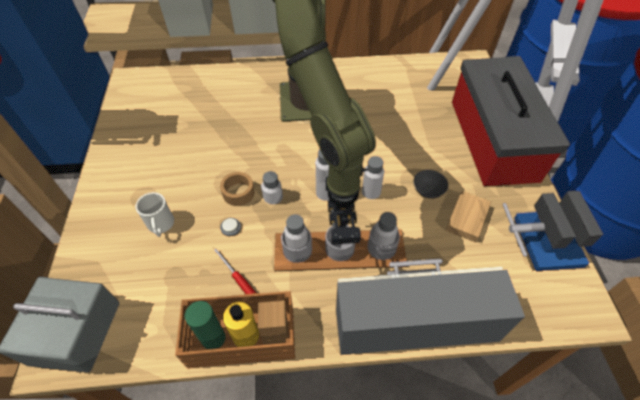

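The fingertips at (343,235) are over the empty middle holder, between the stored cans at (295,235) and (386,235). Nothing has moved. I'll hold for more than two seconds.

Emit:
step_arm(
  motion=[
    {"dp": [0,0,0],"twist": [0,0,0],"hand": -1},
    {"dp": [0,0,0],"twist": [0,0,0],"hand": -1},
    {"dp": [0,0,0],"twist": [0,0,0],"hand": -1},
    {"dp": [0,0,0],"twist": [0,0,0],"hand": -1},
    {"dp": [0,0,0],"twist": [0,0,0],"hand": -1},
  ],
)

```text
clock: 13.5
tool_pos: [0.6395, 0.0489, 0.1389]
eef_rot: [0.707, 0.707, -0.0, 0.0]
contact_force: [-0.2, 0.3, -0.1]
opening: -0.003
finger_force: 0.0
```

Emit:
step_arm(
  motion=[
    {"dp": [0,0,0],"twist": [0,0,0],"hand": -1},
    {"dp": [0,0,0],"twist": [0,0,0],"hand": -1},
    {"dp": [0,0,0],"twist": [0,0,0],"hand": -1},
    {"dp": [0,0,0],"twist": [0,0,0],"hand": -1},
    {"dp": [0,0,0],"twist": [0,0,0],"hand": -1},
  ],
)

```text
clock: 14.12
tool_pos: [0.6396, 0.0489, 0.1389]
eef_rot: [0.707, 0.707, 0.0, 0.0]
contact_force: [0.6, -0.4, -0.1]
opening: 0.005
finger_force: 0.0
```

Emit:
step_arm(
  motion=[
    {"dp": [0,0,0],"twist": [0,0,0],"hand": -1},
    {"dp": [0,0,0],"twist": [0,0,0],"hand": -1},
    {"dp": [0,0,0],"twist": [0,0,0],"hand": -1},
    {"dp": [0,0,0],"twist": [0,0,0],"hand": -1},
    {"dp": [0,0,0],"twist": [0,0,0],"hand": -1},
  ],
)

```text
clock: 14.75
tool_pos: [0.6395, 0.0489, 0.1389]
eef_rot: [0.707, 0.707, -0.0, 0.0]
contact_force: [-0.1, -0.2, 0.3]
opening: 0.004
finger_force: 0.0
```

Emit:
step_arm(
  motion=[
    {"dp": [0,0,0],"twist": [0,0,0],"hand": -1},
    {"dp": [0,0,0],"twist": [0,0,0],"hand": -1},
    {"dp": [0,0,0],"twist": [0,0,0],"hand": -1},
    {"dp": [0,0,0],"twist": [0,0,0],"hand": -1},
    {"dp": [0,0,0],"twist": [0,0,0],"hand": -1},
  ],
)

```text
clock: 15.38
tool_pos: [0.6395, 0.0489, 0.1389]
eef_rot: [0.707, 0.707, -0.0, 0.0]
contact_force: [-0.6, -0.7, -0.1]
opening: 0.003
finger_force: 0.0
```

```bash
python3 go.py "[.639,.048,.14]"; python3 -c "
from plant import r
print(r.finish_job())"
```

```text
t 15.38 pos [0.6395 0.0489 0.1389] F [-0.6 -0.7 -0.1] open 0.003 q [ 0.08  0.89 -0.44  1.6   0.49  0.77 -0.57]
dp [-0.9 -0.5 -1.1] twist [ 0.  0. -0.]
the job is handed in; nothing more can be done
None
```

I pressed the call button fully down, held over the short can for about 2.9 s and over the empty holder's mouth for about 2.5 s (fingertips about 4 cm above each), saw nothing disturbed in the pictures, and handed the job in at 15.4 s (no verdict was returned).

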